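Pulse-mix a sample on the vortex mixer and keep it running

TASK

Pulse-mix the sample in the tall tube: take it out of the red rack, stand it upright in the vortex mixer's sprung rubber cup and press the cup down about 4 mm with it for half a second or more, then ease off, keeping hold of the tube, until the cup has come all the way up for a moment. Then press the cup down about 4 mm with the tube again and keep it there: finish while still gripping and pressing the tube upright, with the mixer running. Work the cup only through the tube, do not drive it to its stop (8 mm) and do not touch the mixer with the gripper; leave the other tubes, the pot, the plates and the marker where they are.

Things in the scene. Friction and masses are not known exactly. Their poses are not given: they have to be found in the camera images.
- tall_tube_mid (a point): the tall screw-cap tube, the only tall one in the red rack: 120 mm tall, labelled clear barrel 17 mm wide, the lowest 18 mm a cone to a flat tip 7 mm wide; white cap 22 mm wide over the top 16 mm; 20 to 40 g. Point on its axis half-way up, 60 mm above the tip; z runs up the tube. Stands loosely in its place, leaning up to 4 degrees, tip 4 mm above the bench; grip the cap from above, lift straight
- tall_tube_tip (a point): the centre of the tall tube's lower tip
- cup_floor (a point): centre of the flat floor, 20 mm wide, inside the mixer's black rubber cup: an upright funnel, mouth 44 mm wide inside, 52 mm outside, rim 20 mm above this point, on top of the white mixer (housing 98 mm high, cup rim 136 mm above the bench). The point goes down with the cup; it is 116 mm above the bench when the cup is up
- cup (a joint): how far the mixer's sprung cup is pressed down, m: 0 up (mixer stopped), 0.008 at its bottom stop. It starts to move at about 4 N and takes about 1 N more per mm: 8 N at 4 mm. The mixer runs from 2 mm down; it springs back by itself
- mixer: the mixer's housing; origin at the centre of its underside, dial and switch on its -x side; heavy, does not move; its rocker is already on touch start and its dial is set
- rack: red plastic tube rack, 96 x 146 mm and 57 mm high, 4 places along x by 6 along y at 22 mm, square holes 19.5 mm wide; origin at the centre of its underside; stays put on its rubber feet
- short_a_mid (a point): a short screw-cap tube of the same make, 66 mm tall, in another place of the rack: leave it there (point half-way up)
- short_b_mid (a point): a short screw-cap tube of the same make, 66 mm tall, in another place of the rack: leave it there (point half-way up)
- short_c_mid (a point): a short screw-cap tube of the same make, 66 mm tall, in another place of the rack: leave it there (point half-way up)
- short_d_mid (a point): a short screw-cap tube of the same make, 66 mm tall, in another place of the rack: leave it there (point half-way up)
- pot: open clear sample pot, 64 mm in diameter and 85 mm high, its hinged lid standing up to 148 mm; origin at the centre of its underside; leave it
- plate_a: clear 96-well plate, 86 x 128 x 15 mm, origin under its centre; leave it
- plate_b: a second 96-well plate like it; leave it
- marker: marker pen lying on the mat, 124 mm long, 13 mm thick; leave it

How it is judged:
By the outcome, as a careful person would: the job done as asked, in the order asked, and still so for the second after the job is handed in, while the arm keeps its last pose, push and grip.
It also fails if it takes over 59 s, if anything falls off the work surface, if the arm or the gripper's body presses on something with over 40 N, if the wrist force passes 120 N, or if a joint passes its speed limit or range.

ROBOT

A 6-joint arm with a two-finger parallel gripper is mounted at the origin on the work surface. World frame = base frame: x ahead of the robot, y to its left, z up, the work surface at z = 0. Lengths are in m, angles in rad, forces in N, time in s.
With the tool pointing down it reaches from about 0.35 to 0.975 m from the base axis. Payload 4.9 kg.
Tool frame: the origin (TCP) lies at the very end of the fingers, on their centre line; the grasp point (between the pads) lies behind it (manip.pinch_z is the y of the grasp point in the tool frame, in m); y points along the fingers, x is the direction in which the jaws open and shut, and the axes are right-handed (so a half turn about y gives the same grasp; the last joint's range is limited). The gripper opens to 85 mm and grips with 20 to 120 N. Pads are 22 mm wide; open, the fingers measure 114 mm over their backs; the gripper's body (76 mm by 85 mm) begins 54 mm behind the grasp point. The pads swing forward as they close: fully open they stand 13 mm farther back than shut.
Start: joints at [-1.372, 0.053, 1.613, -0, 1.476, -0.119], TCP at [0.195, -0.594, 0.231] pointing down, gripper open.
Joint ranges: [-3.01, 3.01], [-1.01, 2.22], [0.06, 2.58], [-1.02, 4.17], [0.09, 2.62], [-3.14, 3.14]. Speed limits (rad/s): [2.57, 2.57, 3.14, 3.14, 3.14, 3.14].

INTERFACE

Orientations are given as a unit quaternion [w, x, y, z].
In Python, from plant import manip gives the robot as it stands.
- The arm moves only by the tool drive_tool, never from a script. Its argument "motion" is a list of rows, each a list of 3 entries, a list of its own where there are three numbers: the shift along the tool's x, y, z in units of 25 mm (1.0 is 25 mm), then the turn, a rotation vector about the tool's x, y, z in units of 5 degrees (1.0 is 5 degrees), then the closure, from -1 (fully open) to 1 (shut). A call has 1 to 12 rows; each row shifts and turns the commanded pose from where the row before left it, along the tool's axes as they then stand; what a row does not reach is not made up. A row lasts 1/10 s, in which the tool goes at most 50 mm and 8.59 degrees, less where a joint would pass 70% of its speed; a pose out of reach is approached as far as the arm can. A call is refused whole if a number of a shift passes 1 or a number of a turn 1, either way. A call with a gripper value outside its range is refused whole. The fingers move at their own pace and stop on an object; the grip force is fixed at half the most. Time passes only in rows, so rows that do not move let the fingers close. It gives the time, the measured TCP pose, the force and the opening at its end, in the units of the state.
- manip.state(): the state, without advancing time (a new reading comes with each control period).
- manip.grab_frame(name): name is "side" or "top"; returns a dict with "img" (400x640x3 uint8, blue, green, red), "range_z" (400x640 float32, m along the optical axis (not along the pixel's ray), 0 where there is no reading), "camera_matrix" (3x3 intrinsics, pixels), "world_from_camera" (4x4, takes a point from camera to world coordinates). Camera axes: x right, y down, z forward; pixel columns grow to the right and rows downward; lengths in m; the calibration is good to about 2 mm. A picture is of the moment at which its call begins.
- manip.job_done(): hands the job in, once; it reports no verdict.
The state is a dict: "time": time; "joint_pos": joint angles; "joint_vel": joint speeds; "joint_efforts": joint torques, N m; "tool_pos": TCP position; "tool_rot": TCP orientation; "contact_force": force on the tool from outside, world axes, zero at the start; "ft_torque": the same for the moment, N m; "gripper_width": opening from 0.0 (shut) to 1.0 (fully open).
Only numpy, scipy, OpenCV 4.12 (cv2) and the standard library are available. Lean on these libraries where they do the work, as an engineer would, in place of code of your own. Each camera call takes 0.05 s, during which the arm holds its last target. There are 200 camera calls.

## Working session

There is one attempt and no reset: what is moved stays moved. The work goes in short steps, Python scripts to look and compute and a tool call to move; the robot and the scene stay as the last step left them, time stands still between calls to the robot, and variables do not carry over. Pictures are saved under pics/ and viewed, about 8 in all and at most 12, crops included, and the job is handed in when it is done.

Besides the shell and the picture viewer there is one more tool, called after "Request:" by a JSON object that holds its "method" and its "body", one argument or row to a line. drive_tool: Moves the arm, as the interface text tells. Its arguments: {"type":"object","properties":{"motion":{"type":"array","items":{"type":"array"}}},"required":["motion"]}

```bash
mkdir -p pics; ls; cat > h.py <<'E'
import numpy as np, cv2
from plant import manip
from scipy.spatial.transform import Rotation as R
def grab(n,tag):
    f=manip.grab_frame(n); cv2.imwrite(f'pics/{tag}.png',f['img']); np.savez(f'{tag}.npz',**f); return f
def cloud(f):
    z=f['range_z']; K=f['camera_matrix']; T=f['world_from_camera']
    v,u=np.mgrid[:z.shape[0],:z.shape[1]]
    P=np.stack([(u-K[0,2])/K[0,0]*z,(v-K[1,2])/K[1,1]*z,z],-1)
    W=P@T[:3,:3].T+T[:3,3]; W[z==0]=np.nan; return W
def ray(f,u,v,h):
    K=f['camera_matrix'];T=f['world_from_camera']
    d=T[:3,:3]@np.array([(u-K[0,2])/K[0,0],(v-K[1,2])/K[1,1],1.]); o=T[:3,3]
    return o+d*(h-o[2])/d[2]
def st():
    s=manip.state(); q=s['tool_rot']; M=R.from_quat([q[1],q[2],q[3],q[0]]).as_matrix()
    return s,M
E
python3 - <<'E'
from h import *
s,M=st(); print(s); print(M.round(3)); print(manip.pinch_z)
for n in('top','side'):
    f=grab(n,n+'0'); print(n,f['camera_matrix'].round(1).tolist(),f['world_from_camera'].round(3).tolist(),(f['range_z']==0).mean())
a=np.vstack([cv2.imread('pics/top0.png'),cv2.imread('pics/side0.png')]); 
cv2.imwrite('pics/both.png',cv2.resize(a,(480,600)))
E
```

```text
pics
{'time': 0.0, 'joint_pos': array([-1.37200253e+00,  5.33622145e-02,  1.61428341e+00, -8.94502579e-06,
        1.47596806e+00, -1.18984075e-01]), 'joint_vel': array([-0.00195932, -0.00188927, -0.00140425,  0.00205731, -0.00124309,
       -0.00068997]), 'joint_efforts': array([-1.83135242e-03, -3.93679225e+01, -3.70180392e+01, -1.84492360e-04,
        7.08583262e-03,  6.77782950e-06]), 'tool_pos': array([ 0.19517144, -0.59310288,  0.23006601]), 'tool_rot': array([ 0.57329473, -0.57232996,  0.41511792, -0.41406362]), 'contact_force': array([-0.05311043,  0.61940115, -0.31057348]), 'ft_torque': array([ 0.04758424,  0.00938763, -0.03539321]), 'gripper_width': 0.996509032358269}
[[ 0.312 -0.     0.95 ]
 [-0.95   0.002  0.312]
 [-0.002 -1.     0.   ]]
-0.0187
top [[380.4, 0.0, 325.7], [0.0, 380.4, 199.4], [0.0, 0.0, 1.0]] [[0.026, -0.996, 0.083, 0.528], [-1.0, -0.026, 0.006, -0.008], [-0.004, -0.083, -0.997, 1.028], [0.0, 0.0, 0.0, 1.0]] 0.00401953125
side [[384.4, 0.0, 320.2], [0.0, 384.4, 200.9], [0.0, 0.0, 1.0]] [[0.744, -0.321, 0.586, 0.147], [-0.668, -0.367, 0.647, -0.509], [0.007, -0.873, -0.488, 0.488], [0.0, 0.0, 0.0, 1.0]] 0.11959375
```

View pics/top0.png

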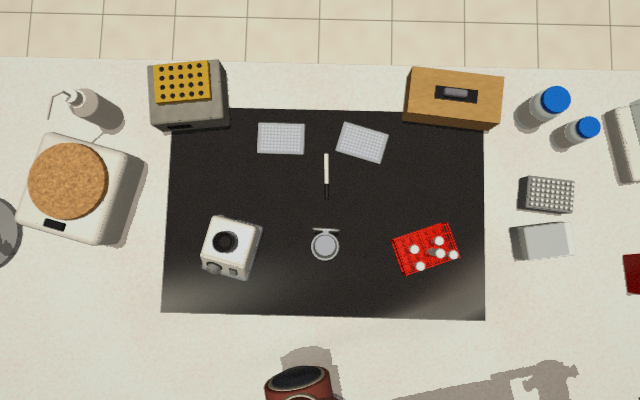

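View pics/side0.png

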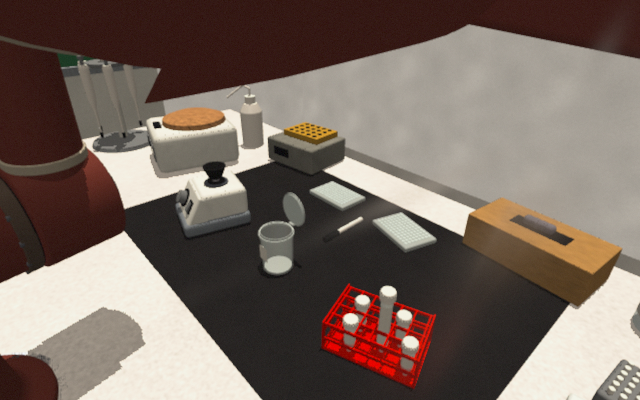

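The top view shows the red rack at (427,249) with five white caps, the tall one probably near (438,241), and the black cup at (225,242). In the side view the tall cap is at (388,293) and the cup at (214,170). Next I'll measure these.

```bash
python3 - <<'E'
from h import *
F={n:dict(np.load(n+'0.npz')) for n in('top','side')}
for n,f in F.items():
    W=cloud(f); im=f['img']; hsv=cv2.cvtColor(im,cv2.COLOR_BGR2HSV)
    # white caps in rack region
    box=(W[...,0]>.2)&(W[...,0]<.65)&(W[...,1]<-.1)&(W[...,1]>-.5)
    m=(box&(hsv[...,1]<70)&(hsv[...,2]>120)&(W[...,2]>.03)&(W[...,2]<.2)).astype(np.uint8)
    c,l,s,ct=cv2.connectedComponentsWithStats(m)
    for i in range(1,c):
        if s[i,4]>8:
            P=W[l==i]; print(n,s[i].tolist(),ct[i].round(1),'med',np.nanmedian(P,0).round(4),'zmax',np.nanpercentile(P[:,2],95).round(3))
    red=box&((hsv[...,0]<6)|(hsv[...,0]>174))&(hsv[...,1]>150)&(hsv[...,2]>90)
    P=W[red]; P=P[(P[:,2]>.045)&(P[:,2]<.075)]
    r=cv2.minAreaRect((P[:,:2]*1000).astype(np.float32)); print(n,'red top',len(P),r)
    cb=(W[...,1]>.1)&(W[...,1]<.4)&(W[...,0]>.25)&(W[...,0]<.6)
    dk=cb&(hsv[...,2]<70)&(W[...,2]>.085)&(W[...,2]<.16); P=W[dk]
    print(n,'cup',len(P),np.percentile(P,[2,50,98],0).round(4).tolist()); 
    d=(dk&(W[...,2]>.126)); P=W[d]; 
    if len(P): r=cv2.minEnclosingCircle((P[:,:2]*1000).astype(np.float32)); print('rim',len(P),r, P[:,2].max())
    v,u=np.where(dk); print('px',u.min(),u.max(),v.min(),v.max())
f=F['top']; a=cv2.resize(f['img'][215:285,385:470],None,fx=6,fy=6,interpolation=2)
b=cv2.resize(f['img'][205:290,190:270],None,fx=5,fy=5,interpolation=2)[:420]
cv2.imwrite('pics/crop1.png',cv2.resize(np.hstack([a,b[:420]]),(790,364)))
E
```

```text
top [522, 227, 4, 12, 25] [524.2 231.4] med [ 0.5417 -0.4978  0.0774] zmax 0.079
top [434, 237, 10, 8, 61] [438.4 240.5] med [ 0.5134 -0.2867  0.0684] zmax 0.071
top [409, 245, 10, 9, 65] [413.7 249. ] med [ 0.4896 -0.2258  0.068 ] zmax 0.071
top [435, 248, 11, 10, 75] [439.6 252.9] med [ 0.4841 -0.2749  0.1222] zmax 0.124
top [448, 251, 10, 9, 65] [452.9 254.4] med [ 0.4796 -0.3235  0.0686] zmax 0.071
top [416, 262, 9, 9, 65] [419.7 265.9] med [ 0.4481 -0.2413  0.0686] zmax 0.072
top red top 654 ((491.1903076171875, -259.9658203125), (93.65734100341797, 145.21827697753906), 20.285249710083008)
top cup 385 [[0.4762, 0.2133, 0.0953], [0.4964, 0.236, 0.1198], [0.5186, 0.2572, 0.1363]]
rim 147 ((497.9896545410156, 235.22605895996094), 24.595569610595703) 0.13855700670382987
px 213 237 232 251
side [379, 286, 18, 47, 418] [386.5 302.9] med [ 0.479  -0.2789  0.1157] zmax 0.126
side [355, 295, 15, 17, 194] [362.  302.3] med [ 0.4872 -0.2299  0.0703] zmax 0.072
side [397, 309, 15, 19, 211] [404.  317.6] med [ 0.5099 -0.2915  0.0707] zmax 0.073
side [343, 313, 18, 19, 235] [350.9 321.2] med [ 0.4467 -0.2444  0.0703] zmax 0.072
side [386, 315, 4, 5, 10] [387.7 317. ] med [ 0.4814 -0.2829  0.083 ] zmax 0.086
side [397, 331, 22, 26, 288] [408.7 343.9] med [ 0.4766 -0.3253  0.0703] zmax 0.072
side [345, 335, 8, 8, 30] [347.9 338.7] med [ 0.4422 -0.2453  0.0361] zmax 0.043
side [378, 335, 6, 8, 30] [380.2 338.5] med [ 0.4776 -0.2774  0.0382] zmax 0.043
side [403, 359, 6, 8, 27] [404.9 362. ] med [ 0.4722 -0.326   0.0381] zmax 0.043
side [566, 393, 9, 7, 38] [570.1 396.3] med [ 0.5465 -0.4975  0.0803] zmax 0.082
side red top 1985 ((491.0372314453125, -261.88385009765625), (96.88148498535156, 145.48135375976562), 20.049789428710938)
side cup 438 [[0.4752, 0.2106, 0.0972], [0.494, 0.227, 0.1233], [0.5191, 0.2564, 0.1375]]
rim 194 ((500.01171875, 234.3972930908203), 25.733551025390625) 0.13820680493943255
px 203 225 162 186
```

View pics/crop1.png

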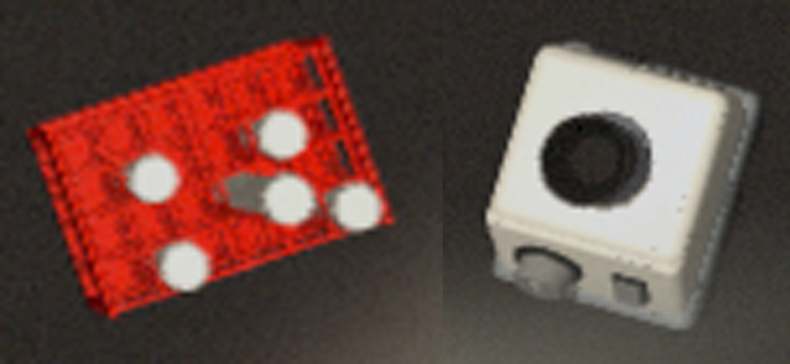

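The tall cap is at about (0.484, -0.275), top at 0.124. That matches rack place (-11, -11). The cup centre is at about (0.4985, 0.235). I'll move above the tube.

Request:
{"method": "drive_tool", "body": {
  "motion": [
    [[-0.3, 0, 0.5], [0, 0, 0], -1],
    [[-0.55, 0.1, 0.95], [0, 0, 0], -1],
    [[-0.55, 0.1, 0.95], [0, 0, 0], -1],
    [[-0.55, 0.1, 0.95], [0, 0, 0], -1],
    [[-0.55, 0.1, 0.95], [0, 0, 0], -1],
    [[-0.55, 0.1, 0.95], [0, 0, 0], -1],
    [[-0.55, 0.1, 0.95], [0, 0, 0], -1],
    [[-0.55, 0.1, 0.95], [0, 0, 0], -1],
    [[-0.55, 0.1, 0.95], [0, 0, 0], -1],
    [[-0.55, 0.1, 0.95], [0, 0, 0], -1],
    [[-0.55, 0.1, 0.95], [0, 0, 0], -1],
    [[-0.55, 0.1, 0.95], [0, 0, 0], -1]
  ]
}}

```text
time: 1.3
tool_pos: [0.4065, -0.3553, 0.2034]
tool_rot: [0.573, -0.573, 0.415, -0.414]
contact_force: [0.6, -1.0, 0.3]
gripper_width: 1.0
```

Request:
{"method": "drive_tool", "body": {
  "motion": [
    [[-0.55, 0.1, 0.95], [0, 0, 0], -1],
    [[-0.55, 0.1, 0.95], [0, 0, 0], -1],
    [[-0.55, 0, 0.95], [0, 0, 0], -1],
    [[-0.4, 0, 0.6], [0, 0, 0], -1],
    [[0, 0, 0], [0, 0, 0], -1],
    [[0, 0, 0], [0, 0, 0], -1],
    [[0, 0, 0], [0, 0, 0], -1]
  ]
}}

```text
time: 2.0
tool_pos: [0.4712, -0.2819, 0.1987]
tool_rot: [-0.573, 0.573, -0.415, 0.415]
contact_force: [-0.8, -0.6, -0.1]
gripper_width: 0.997
```

```bash
cat >> h.py <<'E'
def to(p):
    s,M=st(); d=np.array(p)-s['tool_pos']; print('t',round(s['time'],2),'pos',s['tool_pos'].round(4),'F',s['contact_force'].round(1),'w',round(s['gripper_width'],3)); print('axis y',M[:,1].round(4),'x',M[:,0].round(3)); print('units',(M.T@d/.025).round(2))
E
python3 - <<'E'
from h import *
to([.484,-.275,.095])
E
```

```text
t 2.0 pos [ 0.4712 -0.2819  0.1987] F [-0.8 -0.6 -0.1] w 0.997
axis y [-2.e-04 -1.e-04 -1.e+00] x [ 0.312 -0.95   0.   ]
units [-0.1   4.15  0.57]
```

Request:
{"method": "drive_tool", "body": {
  "motion": [
    [[-0.1, 0, 0.5], [0, 0, 0], -1],
    [[0, 0.4, 0.07], [0, 0, 0], -1],
    [[0, 0.6, 0], [0, 0, 0], -1],
    [[0, 0.8, 0], [0, 0, 0], -1],
    [[0, 0.8, 0], [0, 0, 0], -1],
    [[0, 0.8, 0], [0, 0, 0], -1],
    [[0, 0.5, 0], [0, 0, 0], -1],
    [[0, 0.25, 0], [0, 0, 0], -1],
    [[0, 0, 0], [0, 0, 0], -1],
    [[0, 0, 0], [0, 0, 0], -1]
  ]
}}

```text
time: 3.0
tool_pos: [0.4848, -0.2752, 0.0957]
tool_rot: [-0.573, 0.573, -0.414, 0.415]
contact_force: [-0.4, 0.1, 0.1]
gripper_width: 1.0
```

```bash
python3 - <<'E'
from h import *
to([.484,-.275,.095])
f=grab('side','s1'); g=grab('top','t1')
a=cv2.resize(f['img'][200:400,280:480],(590,590)); cv2.imwrite('pics/v1.png',a)
E
```

```text
t 3.0 pos [ 0.4848 -0.2752  0.0957] F [-0.4  0.1  0.1] w 1.0
axis y [ 9.e-04 -7.e-04 -1.e+00] x [ 0.312 -0.95   0.001]
units [-0.02  0.03 -0.03]
```

View pics/v1.png

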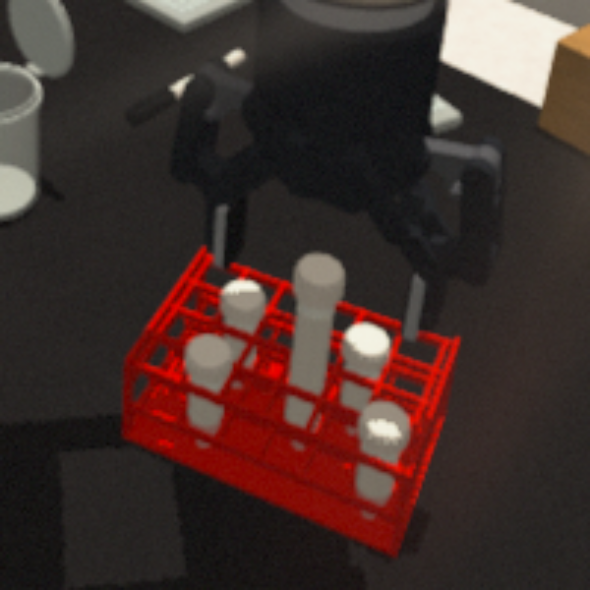

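The side view crop shows the tall cap at (318,280), midway between the pads at (220,235) and (413,305). I'll close and lift straight up.

Request:
{"method": "drive_tool", "body": {
  "motion": [
    [[0, 0, 0], [0, 0, 0], 1],
    [[0, 0, 0], [0, 0, 0], 1],
    [[0, 0, 0], [0, 0, 0], 1],
    [[0, 0, 0], [0, 0, 0], 1],
    [[0, 0, 0], [0, 0, 0], 1],
    [[0, 0, 0], [0, 0, 0], 1],
    [[0, 0, 0], [0, 0, 0], 1],
    [[0, 0, 0], [0, 0, 0], 1],
    [[0, 0, 0], [0, 0, 0], 1],
    [[0, 0, 0], [0, 0, 0], 1],
    [[0, 0, 0], [0, 0, 0], 1],
    [[0, 0, 0], [0, 0, 0], 1]
  ]
}}

```text
time: 4.3
tool_pos: [0.4846, -0.275, 0.0953]
tool_rot: [0.573, -0.573, 0.414, -0.415]
contact_force: [0.5, 0.1, 3.0]
gripper_width: 0.228
```

Request:
{"method": "drive_tool", "body": {
  "motion": [
    [[0, -0.2, 0], [0, 0, 0], 1],
    [[0, -0.3, 0], [0, 0, 0], 1],
    [[0, -0.4, 0], [0, 0, 0], 1],
    [[0, -0.5, 0], [0, 0, 0], 1],
    [[0, -0.5, 0], [0, 0, 0], 1],
    [[0, 0, 0], [0, 0, 0], 1]
  ]
}}

```text
time: 4.9
tool_pos: [0.4859, -0.276, 0.1459]
tool_rot: [-0.573, 0.573, -0.413, 0.417]
contact_force: [0.6, 0.4, -0.9]
gripper_width: 0.227
```

Request:
{"method": "drive_tool", "body": {
  "motion": [
    [[0, -0.4, 0], [0, 0, 0], 1],
    [[0, -0.6, 0], [0, 0, 0], 1],
    [[0, -0.8, 0], [0, 0, 0], 1],
    [[0, -0.8, 0], [0, 0, 0], 1],
    [[0, -0.8, 0], [0, 0, 0], 1],
    [[0, -0.8, 0], [0, 0, 0], 1],
    [[0, -0.8, 0], [0, 0, 0], 1],
    [[0, -0.5, 0], [0, 0, 0], 1],
    [[0, 0, 0], [0, 0, 0], 1],
    [[0, 0, 0], [0, 0, 0], 1]
  ]
}}

```text
time: 5.9
tool_pos: [0.4843, -0.2748, 0.2798]
tool_rot: [0.573, -0.573, 0.415, -0.414]
contact_force: [0.1, -0.4, -0.9]
gripper_width: 0.224
```

```bash
python3 - <<'E'
from h import *
to([.4985,.235,.284])
f=grab('side','s2'); g=grab('top','t2')
p=manip.state()['tool_pos'];T=np.linalg.inv(f['world_from_camera']);K=f['camera_matrix']
for z in(0,-.09):
    q=T[:3,:3]@(p+[0,0,z])+T[:3,3]; q=K@q/q[2]; print(q[:2].round(0))
u,v=q[:2].astype(int); u=min(max(u,90),550);v=min(max(v,100),300)
cv2.imwrite('pics/v2.png',cv2.resize(f['img'][v-100:v+100,u-90:u+90],(540,600))); print(u,v)
W=cloud(f); print(W[v-40:v+10:6,u].round(3).tolist())
E
```

```text
t 5.9 pos [ 0.4843 -0.2748  0.2798] F [ 0.1 -0.4 -0.9] w 0.224
axis y [-2.e-04  2.e-04 -1.e+00] x [ 0.312 -0.95  -0.   ]
units [-19.19  -0.16   6.91]
[399. 191.]
[392. 253.]
391 252
[[0.478, -0.271, 0.251], [0.477, -0.273, 0.244], [0.477, -0.273, 0.235], [0.475, -0.276, 0.228], [0.478, -0.275, 0.218], [0.479, -0.275, 0.209], [0.481, -0.275, 0.198], [0.689, -0.131, 0.003], [0.674, -0.143, 0.003]]
```

View pics/v2.png

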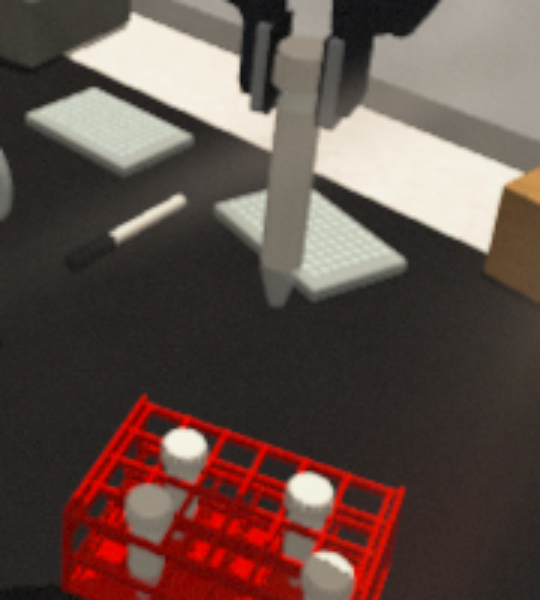

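The tube is lifted, pads on the cap, other tubes undisturbed. The tip is at about (393,253) in the full image, against (392,253) predicted for upright. I'll fit the axis with the known radius.

```bash
cat >> h.py <<'E'
from scipy.optimize import least_squares
def tube(f,r=.0085):
    s,M=st(); p=s['tool_pos']; W=cloud(f)
    m=(np.hypot(W[...,0]-p[0],W[...,1]-p[1])<.03)&(W[...,2]<p[2]+.0)&(W[...,2]>p[2]-.088)
    P=W[m]; print('pts',len(P),P.min(0).round(3),P.max(0).round(3))
    B=P[P[:,2]>p[2]-.070]; zc=B[:,2].mean()
    def res(q):
        d=np.array([q[2],q[3],1]); d/=np.linalg.norm(d); v=B-[q[0],q[1],zc]
        return np.linalg.norm(np.cross(v,d),axis=1)-r
    q=least_squares(res,[p[0],p[1],0,0],loss='soft_l1',f_scale=.001); rr=res(q.x)
    print('axis slope deg',np.degrees(q.x[2:]).round(2),'mid',q.x[:2].round(4),zc.round(3),'rms mm',(rr.std()*1e3).round(2))
    tz=p[2]-.0913; tip=q.x[:2]+q.x[2:]*(tz-zc); print('tip est',tip.round(4),tz.round(4),'tip-tcp',(tip-p[:2]).round(4),'slope in tool x,z deg',np.degrees([M[:2,0]@q.x[2:],M[:2,2]@q.x[2:]]).round(2))
E
python3 - <<'E'
from h import *
tube(dict(np.load('s2.npz')))
E
```

```text
pts 799 [ 0.475 -0.285  0.192] [ 0.491 -0.267  0.278]
axis slope deg [-0.03  0.13] mid [ 0.4853 -0.275 ] 0.245 rms mm 0.61
tip est [ 0.4853 -0.2751] 0.1872 tip-tcp [ 0.0015 -0.0006] slope in tool x,z deg [-0.14  0.01]
```

Request:
{"method": "drive_tool", "body": {
  "motion": [
    [[-0.3, 0, 0.11], [0, 0, 0], 1],
    [[-0.6, 0, 0.22], [0, 0, 0], 1],
    [[-0.9, 0, 0.32], [0, 0, 0], 1],
    [[-0.9, 0, 0.32], [0, 0, 0], 1],
    [[-0.9, 0, 0.32], [0, 0, 0], 1],
    [[-0.9, 0, 0.32], [0, 0, 0], 1],
    [[-0.9, 0, 0.32], [0, 0, 0], 1],
    [[-0.9, 0, 0.32], [0, 0, 0], 1],
    [[-0.9, 0, 0.32], [0, 0, 0], 1],
    [[-0.9, 0, 0.32], [0, 0, 0], 1],
    [[-0.9, 0, 0.32], [0, 0, 0], 1],
    [[-0.9, 0, 0.32], [0, 0, 0], 1]
  ]
}}

```text
time: 7.2
tool_pos: [0.4902, -0.0101, 0.2797]
tool_rot: [0.573, -0.573, 0.415, -0.414]
contact_force: [0.6, -0.9, -0.5]
gripper_width: 0.225
```

Request:
{"method": "drive_tool", "body": {
  "motion": [
    [[-0.9, 0, 0.32], [0, 0, 0], 1],
    [[-0.9, 0, 0.32], [0, 0, 0], 1],
    [[-0.9, 0, 0.32], [0, 0, 0], 1],
    [[-0.9, 0, 0.32], [0, 0, 0], 1],
    [[-0.9, 0, 0.32], [0, 0, 0], 1],
    [[-0.9, 0, 0.32], [0, 0, 0], 1],
    [[-0.9, 0, 0.32], [0, 0, 0], 1],
    [[-0.9, 0, 0.32], [0, 0, 0], 1],
    [[-0.9, 0, 0.32], [0, 0, 0], 1],
    [[-0.5, 0, 0.2], [0, 0, 0], 1],
    [[0, 0, 0], [0, 0, 0], 1],
    [[0, 0, 0], [0, 0, 0], 1]
  ]
}}

```text
time: 8.4
tool_pos: [0.4965, 0.216, 0.2798]
tool_rot: [-0.573, 0.573, -0.414, 0.414]
contact_force: [-0.5, -0.0, -0.4]
gripper_width: 0.229
```

```bash
python3 - <<'E'
from h import *
to([.4975,.2355,.215])
f=grab('side','s3'); tube(f)
W=cloud(f); hsv=cv2.cvtColor(f['img'],cv2.COLOR_BGR2HSV)
dk=(np.hypot(W[...,0]-.4985,W[...,1]-.235)<.04)&(hsv[...,2]<80)&(W[...,2]>.127)&(W[...,2]<.145); P=W[dk]
if len(P): print(len(P),cv2.minEnclosingCircle((P[:,:2]*1000).astype(np.float32)))
cv2.imwrite('pics/v3.png',cv2.resize(f['img'][60:240,130:310],(590,590)))
E
```

```text
t 8.4 pos [0.4965 0.216  0.2798] F [-0.5 -0.  -0.4] w 0.229
axis y [-4.e-04 -7.e-04 -1.e+00] x [ 0.313 -0.95   0.   ]
units [-0.73  2.59  0.28]
pts 335 [0.488 0.204 0.192] [0.506 0.221 0.279]
axis slope deg [-0.03  0.37] mid [0.4976 0.2156] 0.246 rms mm 1.13
tip est [0.4976 0.2153] 0.1886 tip-tcp [ 0.0009 -0.0003] slope in tool x,z deg [-0.36  0.09]
186 ((498.3597106933594, 234.38572692871094), 25.89907455444336)
```

View pics/v3.png

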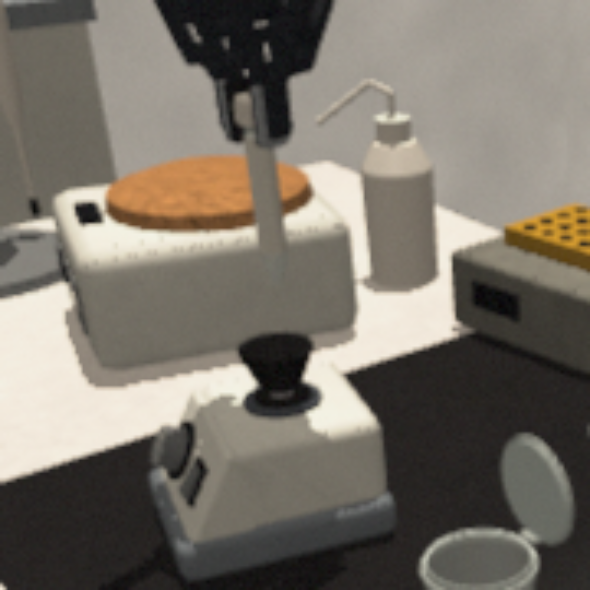

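The tube hangs upright above and slightly behind the cup (rim at crop (275,350)). I'll centre over the cup and descend to about 6 mm above the floor.

Request:
{"method": "drive_tool", "body": {
  "motion": [
    [[-0.35, 0, 0.14], [0, 0, 0], 1],
    [[-0.36, 0, 0.14], [0, 0, 0], 1],
    [[0, 0.4, 0], [0, 0, 0], 1],
    [[0, 0.5, 0], [0, 0, 0], 1],
    [[0, 0.5, 0], [0, 0, 0], 1],
    [[0, 0.5, 0], [0, 0, 0], 1],
    [[0, 0.4, 0], [0, 0, 0], 1],
    [[0, 0.3, 0], [0, 0, 0], 1],
    [[0, 0.1, 0], [0, 0, 0], 1],
    [[0, 0, 0], [0, 0, 0], 1],
    [[0, 0, 0], [0, 0, 0], 1]
  ]
}}

```text
time: 9.55
tool_pos: [0.4983, 0.2352, 0.2132]
tool_rot: [0.573, -0.573, 0.414, -0.415]
contact_force: [0.0, 0.1, -0.5]
gripper_width: 0.23
```

```bash
python3 - <<'E'
from h import *
to([.4975,.235,.2073])
f=grab('side','s4'); tube(f)
for i in range(3): print(manip.state()['contact_force'].round(2))
E
```

```text
t 9.55 pos [0.4983 0.2352 0.2132] F [ 0.   0.1 -0.5] w 0.23
axis y [ 1.1e-03  3.0e-04 -1.0e+00] x [ 0.312 -0.95   0.   ]
units [-0.    0.24 -0.03]
pts 460 [0.475 0.21  0.126] [0.526 0.263 0.213]
axis slope deg [0.39 0.02] mid [0.4995 0.2346] 0.179 rms mm 1.01
tip est [0.4992 0.2345] 0.1221 tip-tcp [ 0.0008 -0.0007] slope in tool x,z deg [0.1  0.38]
[-0.21  0.04 -0.29]
[-0.21  0.04 -0.29]
[-0.21  0.04 -0.29]
```

Request:
{"method": "drive_tool", "body": {
  "motion": [
    [[0, 0.08, 0], [0, 0, 0], 1],
    [[0, 0.08, 0], [0, 0, 0], 1],
    [[0, 0.08, 0], [0, 0, 0], 1],
    [[0, 0, 0], [0, 0, 0], 1],
    [[0, 0, 0], [0, 0, 0], 1]
  ]
}}

```text
time: 10.1
tool_pos: [0.4983, 0.2353, 0.2073]
tool_rot: [0.573, -0.573, 0.414, -0.415]
contact_force: [-1.0, 0.5, 3.8]
gripper_width: 0.225
```

Request:
{"method": "drive_tool", "body": {
  "motion": [
    [[0, 0.04, 0], [0, 0, 0], 1],
    [[0, 0, 0], [0, 0, 0], 1],
    [[0, 0, 0], [0, 0, 0], 1]
  ]
}}

```text
time: 10.4
tool_pos: [0.4983, 0.2353, 0.2062]
tool_rot: [0.573, -0.572, 0.414, -0.415]
contact_force: [0.3, -0.2, 5.1]
gripper_width: 0.229
```

Request:
{"method": "drive_tool", "body": {
  "motion": [
    [[0, 0.04, 0], [0, 0, 0], 1],
    [[0, 0, 0], [0, 0, 0], 1],
    [[0, 0, 0], [0, 0, 0], 1]
  ]
}}

```text
time: 10.7
tool_pos: [0.4983, 0.2353, 0.2053]
tool_rot: [0.573, -0.572, 0.414, -0.415]
contact_force: [-0.1, 0.3, 6.7]
gripper_width: 0.226
```

Request:
{"method": "drive_tool", "body": {
  "motion": [
    [[0, 0.04, 0], [0, 0, 0], 1],
    [[0, 0.03, 0], [0, 0, 0], 1],
    [[0, 0, 0], [0, 0, 0], 1],
    [[0, 0, 0], [0, 0, 0], 1],
    [[0, 0, 0], [0, 0, 0], 1]
  ]
}}

```text
time: 11.2
tool_pos: [0.4986, 0.2353, 0.204]
tool_rot: [0.573, -0.572, 0.414, -0.415]
contact_force: [-0.8, -0.1, 7.2]
gripper_width: 0.225
```

```bash
python3 - <<'E'
from h import *
F=[];Z=[]
for i in range(5):
    f=grab('side','s5'); s,_=st(); F.append(s['contact_force']);Z.append(s['tool_pos'][2])
print(np.mean(F,0).round(2),np.round(Z,4)); to([.4975,.235,.2033]); tube(f)
def rim(f):
    W=cloud(f); hsv=cv2.cvtColor(f['img'],cv2.COLOR_BGR2HSV)
    d=(np.hypot(W[...,0]-.4985,W[...,1]-.235)<.03)&(hsv[...,2]<80)&(W[...,2]>.12)&(W[...,2]<.15); return np.percentile(W[d][:,2],[80,90,97]).round(4)
print(rim(np.load('s3.npz')),rim(f))
print('bias free-hang F',)
E
```

```text
[-0.02 -0.4   7.11] [0.204 0.204 0.204 0.204 0.204]
t 11.45 pos [0.4986 0.2353 0.204 ] F [ 0.2 -0.8  7. ] w 0.231
axis y [ 1.9e-03  6.0e-04 -1.0e+00] x [ 0.312 -0.95  -0.   ]
units [-0.    0.03 -0.04]
pts 474 [0.475 0.21  0.116] [0.523 0.26  0.204]
axis slope deg [0.49 0.25] mid [0.4994 0.2347] 0.167 rms mm 4.54
tip est [0.4989 0.2344] 0.1127 tip-tcp [ 0.0004 -0.0009] slope in tool x,z deg [-0.08  0.54]
[0.1359 0.137  0.1377] [0.1331 0.1339 0.1349]
bias free-hang F
```

Force including tube weight is about 7.5 N, so about 3.5 mm, and the rim fell about 3 mm. I'll press slightly more, hold, then ease off fully.

Request:
{"method": "drive_tool", "body": {
  "motion": [
    [[0, 0.02, 0], [0, 0, 0], 1],
    [[0, 0, 0], [0, 0, 0], 1],
    [[0, 0, 0], [0, 0, 0], 1],
    [[0, 0, 0], [0, 0, 0], 1],
    [[0, 0, 0], [0, 0, 0], 1],
    [[0, 0, 0], [0, 0, 0], 1],
    [[0, 0, 0], [0, 0, 0], 1],
    [[0, 0, 0], [0, 0, 0], 1],
    [[0, 0, 0], [0, 0, 0], 1],
    [[0, 0, 0], [0, 0, 0], 1]
  ]
}}

```text
time: 12.45
tool_pos: [0.4986, 0.2354, 0.2036]
tool_rot: [0.573, -0.572, 0.414, -0.415]
contact_force: [-0.0, -0.8, 7.6]
gripper_width: 0.229
```

```bash
python3 - <<'E'
from h import *
F=[]
for i in range(6):
    f=grab('side','s6'); s,_=st(); F.append(s['contact_force'])
print(np.mean(F,0).round(2)); to([.4975,.235,.2033]); tube(f)
cv2.imwrite('pics/v6.png',cv2.resize(f['img'][90:240,140:290],(590,590)))
E
```

```text
[-0.31  0.27  7.57]
t 12.75 pos [0.4986 0.2354 0.2037] F [-0.5 -0.4  7.4] w 0.227
axis y [ 2.1e-03  7.0e-04 -1.0e+00] x [ 0.312 -0.95   0.   ]
units [-0.    0.01 -0.05]
pts 476 [0.475 0.211 0.116] [0.524 0.262 0.204]
axis slope deg [-0.26  0.24] mid [0.4996 0.2347] 0.166 rms mm 4.35
tip est [0.4998 0.2345] 0.1124 tip-tcp [ 0.0012 -0.0009] slope in tool x,z deg [-0.31 -0.18]
```

View pics/v6.png

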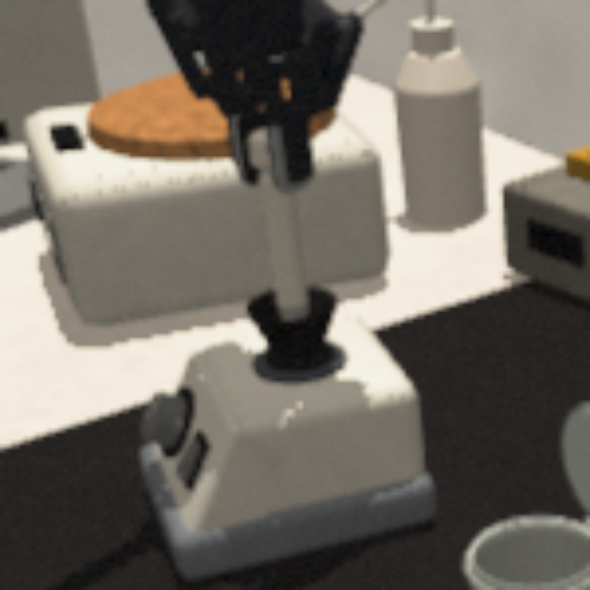

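The tube stands in the cup, gripped and upright, with the cup depressed (rim at crop (292,300)). Force is about 8 N, so about 4 mm. Easing off.

Request:
{"method": "drive_tool", "body": {
  "motion": [
    [[0, -0.06, 0], [0, 0, 0], 1],
    [[0, -0.06, 0], [0, 0, 0], 1],
    [[0, -0.06, 0], [0, 0, 0], 1],
    [[0, -0.06, 0], [0, 0, 0], 1],
    [[0, -0.04, 0], [0, 0, 0], 1],
    [[0, 0, 0], [0, 0, 0], 1],
    [[0, 0, 0], [0, 0, 0], 1],
    [[0, 0, 0], [0, 0, 0], 1],
    [[0, 0, 0], [0, 0, 0], 1],
    [[0, 0, 0], [0, 0, 0], 1],
    [[0, 0, 0], [0, 0, 0], 1]
  ]
}}

```text
time: 13.85
tool_pos: [0.498, 0.2352, 0.2093]
tool_rot: [0.573, -0.573, 0.415, -0.415]
contact_force: [0.5, 0.3, -0.0]
gripper_width: 0.23
```

```bash
python3 - <<'E'
from h import *
F=[]
for i in range(6):
    f=grab('side','s7'); s,_=st(); F.append(s['contact_force'])
print(np.mean(F,0).round(2)); to([.4975,.235,.2033]); tube(f)
W=cloud(f); hsv=cv2.cvtColor(f['img'],cv2.COLOR_BGR2HSV)
d=(np.hypot(W[...,0]-.4985,W[...,1]-.235)<.03)&(hsv[...,2]<80)&(W[...,2]>.12)&(W[...,2]<.15); print(np.percentile(W[d][:,2],[80,90,97]).round(4))
E
```

```text
[ 0.2  -0.   -0.29]
t 14.15 pos [0.4979 0.2351 0.2093] F [-0.1 -0.6  0. ] w 0.228
axis y [-0.  0. -1.] x [ 0.312 -0.95  -0.   ]
units [-0.    0.24 -0.02]
pts 474 [0.474 0.209 0.121] [0.525 0.261 0.209]
axis slope deg [-0.28  0.06] mid [0.4991 0.2347] 0.175 rms mm 1.06
tip est [0.4994 0.2346] 0.118 tip-tcp [ 0.0015 -0.0005] slope in tool x,z deg [-0.14 -0.25]
[0.1364 0.1372 0.1379]
```

The force is just the tube weight and the rim is back at its original height, so the cup is fully up. Pressing again.

Request:
{"method": "drive_tool", "body": {
  "motion": [
    [[0, 0.06, 0], [0, 0, 0], 1],
    [[0, 0.06, 0], [0, 0, 0], 1],
    [[0, 0.06, 0], [0, 0, 0], 1],
    [[0, 0.05, 0], [0, 0, 0], 1],
    [[0, 0.05, 0], [0, 0, 0], 1],
    [[0, 0, 0], [0, 0, 0], 1],
    [[0, 0, 0], [0, 0, 0], 1],
    [[0, 0, 0], [0, 0, 0], 1],
    [[0, 0, 0], [0, 0, 0], 1],
    [[0, 0, 0], [0, 0, 0], 1],
    [[0, 0, 0], [0, 0, 0], 1]
  ]
}}

```text
time: 15.25
tool_pos: [0.4989, 0.2355, 0.2043]
tool_rot: [0.574, -0.572, 0.414, -0.415]
contact_force: [0.3, -0.1, 6.6]
gripper_width: 0.228
```

```bash
python3 - <<'E'
from h import *
F=[]
for i in range(6):
    f=grab('side','s8'); s,_=st(); F.append(s['contact_force'])
print(np.mean(F,0).round(2)); to([.4975,.235,.2036]); tube(f)
W=cloud(f); hsv=cv2.cvtColor(f['img'],cv2.COLOR_BGR2HSV)
d=(np.hypot(W[...,0]-.4985,W[...,1]-.235)<.03)&(hsv[...,2]<80)&(W[...,2]>.12)&(W[...,2]<.15); print(np.percentile(W[d][:,2],[80,90,97]).round(4))
if 7.1<np.mean(F,0)[2]<8.4: print(manip.job_done())
E
```

```text
[-0.44  0.15  6.75]
t 15.55 pos [0.4989 0.2355 0.2043] F [-0.6 -0.3  6.9] w 0.225
axis y [ 3.e-03  9.e-04 -1.e+00] x [ 0.313 -0.95   0.   ]
units [ 0.    0.03 -0.06]
pts 472 [0.475 0.21  0.116] [0.524 0.26  0.203]
axis slope deg [0.65 0.33] mid [0.4997 0.2347] 0.167 rms mm 4.19
tip est [0.4991 0.2344] 0.113 tip-tcp [ 0.0001 -0.0011] slope in tool x,z deg [-0.12  0.72]
[0.1334 0.1342 0.1349]
```

About 3.2 mm, so I'll press a little more.

Request:
{"method": "drive_tool", "body": {
  "motion": [
    [[0, 0.035, 0], [0, 0, 0], 1],
    [[0, 0, 0], [0, 0, 0], 1],
    [[0, 0, 0], [0, 0, 0], 1],
    [[0, 0, 0], [0, 0, 0], 1],
    [[0, 0, 0], [0, 0, 0], 1],
    [[0, 0, 0], [0, 0, 0], 1]
  ]
}}

```text
time: 16.15
tool_pos: [0.499, 0.2355, 0.2036]
tool_rot: [0.574, -0.572, 0.414, -0.415]
contact_force: [-1.2, 0.4, 8.3]
gripper_width: 0.228
```

```bash
python3 - <<'E'
from h import *
F=[]
for i in range(8):
    f=grab('side','s9'); s,_=st(); F.append(s['contact_force'])
print(np.mean(F,0).round(2)); to([.4975,.235,.2036]); tube(f)
if 7.1<np.mean(F,0)[2]<8.4: print('done',manip.job_done())
E
```

```text
[-0.13  0.18  7.39]
t 16.55 pos [0.4991 0.2355 0.2036] F [ 0.2 -0.6  7.2] w 0.225
axis y [ 0.0033  0.0011 -1.    ] x [ 0.313 -0.95  -0.   ]
units [-0.    0.   -0.07]
pts 469 [0.475 0.209 0.116] [0.525 0.26  0.203]
axis slope deg [0.66 0.47] mid [0.4997 0.2349] 0.167 rms mm 3.69
tip est [0.499  0.2344] 0.1123 tip-tcp [-0.     -0.0011] slope in tool x,z deg [-0.25  0.77]
the job is handed in; nothing more can be done
done None
```

The job is handed in at 16.6 s, with the tall tube still gripped and pressing the mixer cup down about 4 mm. I lifted the tube out of the red rack by its cap and stood it in the cup. I then pressed for over a second, eased off until the cup was fully up, and pressed again to finish.

- **First press:** the wrist read about 7.6 N, or about 8 N with the tube's weight added, which is about 4 mm. It held for over 1 s.
- **Release:** only the tube's weight was left on the wrist, and the rim was back at its original height (0.137 m).
- **Final press:** the wrist read 7.4 N, about 7.8 N with the tube's weight, so about 3.7 to 4 mm. That is past the 2 mm where the mixer runs and well short of the 8 mm stop. I did not check separately that the mixer was running.
- **Tube angle:** it was within about 1° of upright. The fit was looser while pressing (residual about 4 mm against about 1 mm before), probably because cup points were mixed in.
- **One correction:** the second press first reached only about 3.2 mm, so I pressed slightly further before handing in.
- **Other objects:** nothing else looked disturbed in the pictures I took along the way, though I did not take a final overall picture to confirm it.

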